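# Tip the casting-scrap bin out over the tray's rail

## Robot

A 7-joint arm with a two-finger parallel gripper is mounted at the origin on a cart in front of the work surface, level with it; the furniture and walls round the work are solid. World frame = base frame: x ahead of the robot, y to its left, z up, the work surface at z = 0. Lengths are in m, angles in rad, forces in N, time in s.
With the tool pointing down it reaches from about 0.4 to 0.875 m from the base axis. Payload 6.5 kg.
Tool frame: the origin (TCP) lies at the very end of the fingers, on their centre line; the grasp point (between the pads) lies arm.tcp_to_grasp behind it (arm.tcp_to_grasp is the distance from the TCP to the grasp point, in m); z points along the fingers, y is the line along which they close (so a half turn about z gives the same grasp; the last joint's range is limited). The gripper opens to 85 mm and grips with 20 to 120 N. Pads are 22 mm wide; open, the fingers measure 114 mm over their backs; the gripper's body (76 mm by 85 mm) begins 54 mm behind the grasp point. The pads swing forward as they close: fully open they stand 13 mm farther back than shut.
Start: joints at [1.211, 0.536, -0.004, 1.538, 0.003, 1.067, -0.071], TCP at [0.188, -0.622, 0.231] pointing down, gripper open.
Joint ranges: [-2.7, 2.7], [-0.37, 2.16], [-1.27, 1.26], [0.24, 2.4], [-1.31, 4.45], [0.19, 1.91], [-2.76, 2.76]. Speed limits (rad/s): [2.39, 2.39, 3.14, 3.14, 3.14, 3.14, 3.14].

## Interface

Orientations are given as a rotation vector (axis times angle).
In Python, from rig import monitor, grab_frame, arm, cut_out gives the robot as it stands.
- The arm moves only by the tool arm_command, never from a script. Its argument "plan" is one flat list of numbers, 7 for each row, row after row: the finger opening in m, from 0 to 0.0854, then the shift along the tool's x, y, z in m, then the turn, a rotation vector about the tool's x, y, z in rad. In form: [claw, dx, dy, dz, wx, wy, wz, claw, dx, dy, dz, wx, wy, wz, ...]. A call has 1 to 8 rows; each row is the pose to reach, as a shift and turn from the pose commanded when the call began, along the tool's axes at that moment; what a row does not reach only later rows make up. A row lasts 1/10 s, in which the tool goes at most 50 mm and 8.59 degrees, less where a joint would pass 70% of its speed; a pose out of reach is approached as far as the arm can. A call with a gripper value outside its range is refused whole. The fingers move at their own pace and stop on an object; "newtons" is the grip in N (left out, the last holds). Time passes only in rows, so rows that repeat a pose let the fingers close. It gives the time, the measured TCP pose, the force, the opening and the grip force at its end, in the units of the state.
- monitor.state(): the state, without advancing time (a new reading comes with each control period).
- grab_frame(name): name is "scene" or "top" or "wrist"; returns a dict with "img" (480x640x3 uint8, red, green, blue), "fx", "fy", "cx", "cy" (pixels), "R" (3x3) and "t" (3): a world point X has camera coordinates R X + t; the wrist camera has in their place "T_tool_cam" (4x4, takes a point from camera to tool coordinates, whose origin is the TCP and whose axes are the flange's). Camera axes: x right, y down, z forward; pixel columns grow to the right and rows downward; lengths in m; the calibration is good to about 2 mm. A picture is of the moment at which its call begins: read the wrist's pose just before it. There is no depth.
- arm.sign_off(): hands the job in; it is judged then, once.
Trained networks look in the newest picture that a camera, given by its name, has taken for a name from the list of things; names that differ only in an ending like _2 or _b are one class to them, and where a whole thing is asked for, a point or a joint stands for the part that bears it (a point fixed in the world has none). Each returns a list of dicts, best first, with "confidence" (0 to 1); they miss things now and then, are a little off and sometimes report something else, mostly with a low value. They report only what shows in the picture. A call takes as long as a camera call. They do not tell look-alikes from the thing itself.
- cut_out(camera, query): "region" (480x640 bool, what is visible of it) and "box" ([left, top, right, bottom] in pixels, round what is visible of it).
The state is a dict: "clock": time; "q": joint angles; "dq": joint speeds; "joint_efforts": joint torques, N m; "tool_pos": TCP position; "eef_rot": TCP orientation; "force": force on the tool from outside, world axes, zero at the start; "wrist_torque": the same for the moment, N m; "opening": finger opening in m; "gripper_force": force on a finger pad.
Only numpy, scipy, OpenCV 4.12 (cv2) and the standard library are available. Lean on these libraries where they do the work, as an engineer would, in place of code of your own. Each camera call takes 0.05 s, during which the arm holds its last target. There are 200 camera calls.

## Task

Empty the blue scrap bin into the sorting tray so that the castings can be picked over for remelting: slide it along the bench until its pouring wall lies squarely against the tray's steel rail, then take it over the rail by its bail handle, under control, until it lies past its side with its mouth in the tray and all six cast feeder heads have slid out into the tray. Then stand the empty bin back upright on the bench on its own side of the rail and let go; do not let it crash over, and leave the other things on the bench where they are.

Things in the scene. Friction and masses are not known exactly. Their poses are not given: they have to be found in the camera images.
- tray: Fixed aluminium sorting tray, white floor, screwed to the bench; it reaches 210 mm along +x from the rail, 204 mm wide (y), floor 3 mm thick, side and end walls 22 mm high. Its near wall carries the tipping rail. Origin: on the bench (z = 0) under the rail's middle; +x points from the rail into the tray (tipping direction), +y along the rail, z up.
- rail (a point): Middle of the axis of the fixed tipping rail: round steel bar, 12 mm diameter, 204 mm long, axis 36 mm above the bench, along the tray's y, standing on the tray's near wall; dark brackets at both ends are 46 mm high. Axes as the tray's.
- bin: Loose blue sheet-steel scrap bin, open on top: outside 100 (x) x 120 (y) x 85 mm high, walls and floor 3 mm, about 0.35 kg (varies) plus 0.18 kg of feeder heads. Origin: centre of the underside; +x to the pouring wall (to lay against the rail), -x to the wall with the bail, z up. Starts upright on the bench, 40 to 90 mm short of the rail on its open side, up to 0.25 rad out of square.
- bin_heel (a point): Middle of the bin's bottom edge on the pouring side (50 mm along the bin's +x from its origin, on the underside). Axes as the bin's.
- bail (a joint): Hinge of the bin's bail handle (rad); axis along the bin's y, 58 mm behind its origin (-x), 70 mm above the underside. The bail leans back from the bin's vertical by 0.6 + value: 0 = upper stop, grows as it swings back and down, to 2.0. Turns easily (0.04 N m) and stays put, so the bin can roll while the grip is held; lifted clear by the bail, the bin hangs nose down.
- bail_grip (a point): Centre of the bail's flat black grip, 55 mm from the hinge: 10 mm thick (its x), 76 mm long (its y, along the hinge), 24 mm deep (its z). Site z points from the hinge along the bail to the grip: fingers come in along -z and close along x. Two 6 mm wire arms, 74 mm apart, join the grip's ends to the hinge.
- beaker: White measuring beaker, 52 mm across, 64 mm high; bystander. Origin: centre of the underside.
- card_tray: Open card tray of small abrasive discs, 43 x 92 x 19 mm, on the bench; bystander. Origin: centre of the underside.
- hammer: Chasing hammer with wooden handle, 208 mm long (its y), 60 mm across the head, 26 mm high, lying on the bench; bystander. Origin: centre of the underside.
- ring_clamp: Wooden ring clamp, 138 mm long (its y), 25 mm wide, 21 mm high, lying on the bench; bystander. Origin: centre of the underside.
- head0: Brass feeder head, a cast lump 22 x 22 x 14 mm with an 8 mm round stub of its cut sprue (22 mm long over all), 30 g; starts loose in the bin, lying on a side. Origin: middle of the side it lies on.
- head1: Copper feeder head, a cast lump 22 x 22 x 14 mm with an 8 mm round stub of its cut sprue (22 mm long over all), 30 g; starts loose in the bin, standing on its foot. Origin: centre of its foot.
- head2: Brass feeder head, a cast lump 22 x 22 x 14 mm with an 8 mm round stub of its cut sprue (22 mm long over all), 30 g; starts loose in the bin, standing on its foot. Origin: centre of its foot.
- head3: Brass feeder head, a cast lump 22 x 22 x 14 mm with an 8 mm round stub of its cut sprue (22 mm long over all), 30 g; starts loose in the bin, lying on a side. Origin: middle of the side it lies on.
- head4: Copper feeder head, a cast lump 22 x 22 x 14 mm with an 8 mm round stub of its cut sprue (22 mm long over all), 30 g; starts loose in the bin, lying on a side. Origin: middle of the side it lies on.
- head5: Brass feeder head, a cast lump 22 x 22 x 14 mm with an 8 mm round stub of its cut sprue (22 mm long over all), 30 g; starts loose in the bin, standing on its foot. Origin: centre of its foot.
There are look-alikes about, which are no part of the job. There is more than one size of the bin; the one meant has the size given above.

How it is judged:
On the way, in this order (a step that is already met when the one before it is completed fails the run):
1. the bin stands upright against the rail: pouring wall within 12 mm of touching it and square to it within 0.12 rad (x of bin_heel in the frame of tray between -0.018 and 0.005 m and y of bin_heel in the frame of tray between -0.07 and 0.07 m and angle between the x axis of bin and the x axis of tray, either way round below 0.12 rad and angle between bin's own z axis and vertical below 0.12 rad and height (world z) of bin below 0.012 m), for 0.2 s.
2. the bin has rolled over the rail past its side (more than 100 degrees from upright), its bottom edge on the pouring side still within 60 mm of the rail: behind it, not higher than 100 mm (angle between bin's own z axis and vertical above 1.75 rad and distance between bin_heel and rail below 0.092 m and x of bin_heel in the frame of tray between -0.06 and 0.03 m and z of bin_heel in the frame of tray below 0.1 m), for 0.3 s.
At the end, for the whole second after the job is handed in: All six feeder heads lie in the tray inside its walls; the empty bin stands upright on the bench (within 0.1 rad, underside on the bench within 6 mm) on its own side of the rail, its centre within 250 mm of the rail's middle, released and at rest (x of head0 in the frame of tray between 0.008 and 0.208 m and y of head0 in the frame of tray between -0.1 and 0.1 m and height (world z) of head0 between 0 and 0.045 m and x of head1 in the frame of tray between 0.008 and 0.208 m and y of head1 in the frame of tray between -0.1 and 0.1 m and height (world z) of head1 between 0 and 0.045 m and x of head2 in the frame of tray between 0.008 and 0.208 m and y of head2 in the frame of tray between -0.1 and 0.1 m and height (world z) of head2 between 0 and 0.045 m and x of head3 in the frame of tray between 0.008 and 0.208 m and y of head3 in the frame of tray between -0.1 and 0.1 m and height (world z) of head3 between 0 and 0.045 m and x of head4 in the frame of tray between 0.008 and 0.208 m and y of head4 in the frame of tray between -0.1 and 0.1 m and height (world z) of head4 between 0 and 0.045 m and x of head5 in the frame of tray between 0.008 and 0.208 m and y of head5 in the frame of tray between -0.1 and 0.1 m and height (world z) of head5 between 0 and 0.045 m and angle between bin's own z axis and vertical below 0.1 rad and height (world z) of bin between -0.006 and 0.006 m and x of bin in the frame of tray below -0.04 m and horizontal distance between bin and tray below 0.25 m and linear speed of bin below 0.02 m/s); the robot touches nothing.
It fails at once if the beaker is shifted by more than 20 mm (distance of beaker from where it was at the start of the episode above 0.02 m).
It fails at once if the card tray is shifted by more than 20 mm (distance of card_tray from where it was at the start of the episode above 0.02 m).
It fails at once if the hammer is shifted by more than 20 mm (distance of hammer from where it was at the start of the episode above 0.02 m).
It fails at once if the ring clamp is shifted by more than 20 mm (distance of ring_clamp from where it was at the start of the episode above 0.02 m).
It fails at once if the bin crashes over or is thrown: it moves faster than 0.6 m/s (linear speed of bin above 0.6 m/s).
It also fails if it takes over 54 s, if anything falls off the work surface, if the arm or the gripper's body presses on something with over 40 N, if the wrist force passes 120 N, or if a joint passes its speed limit or range.

## Working session

There is one attempt and no reset: what is moved stays moved. The work goes in short steps, Python scripts to look and compute and a tool call to move; the robot and the scene stay as the last step left them, time stands still between calls to the robot, and variables do not carry over. Pictures are saved under pics/ and viewed, at most 10 in all, crops included, and the job is handed in when it is done.

Besides the shell and the picture viewer there is one more tool, called after "Call:" by a JSON object that holds its "fn" and its "kwargs", one argument or row to a line. arm_command: Moves the arm, as the interface text tells. Its arguments: {"type":"object","properties":{"plan":{"type":"array","items":{"type":"number"}},"newtons":{"type":"number"}},"required":["plan"]}

```bash
mkdir -p pics; ls
python3 - <<'E'
from rig import monitor, grab_frame, arm, cut_out
import cv2, numpy as np
s=monitor.state(); print(s); print(arm.tcp_to_grasp)
ims=[]
for c in ["scene","top"]:
    f=grab_frame(c); print(c,f["fx"],f["fy"],f["cx"],f["cy"],np.round(f["R"],4).tolist(),np.round(f["t"],4).tolist())
    cv2.imwrite(f"pics/{c}0.png",f["img"][:,:,::-1])
    for q in ["bin","tray","bail","beaker","card_tray","hammer","ring_clamp"]:
        for d in cut_out(c,q): print(c,q,round(d["confidence"],2),[int(v) for v in d["box"]])
E
```

```text
pics
{'clock': 0.0, 'q': array([ 1.21080456,  0.53718373, -0.00445352,  1.53886753,  0.0026175 ,
        1.06730419, -0.07117185]), 'dq': array([-4.26051157e-04,  2.31142484e-03,  2.72923253e-04,  1.33223912e-04,
        7.46547574e-04,  1.88562751e-03,  6.59525552e-07]), 'joint_efforts': array([ 1.33824069e-03, -5.83405316e+01,  1.04890343e+00, -2.59100640e+01,
        1.22842999e-02,  9.62475431e-03, -1.75615656e-05]), 'tool_pos': array([ 0.18803189, -0.62154676,  0.23040376]), 'eef_rot': array([-3.10603591e+00, -4.59766863e-01,  6.14565877e-04]), 'force': array([0.29515046, 0.02090522, 0.34497657]), 'wrist_torque': array([ 0.00729664, -0.01086812, -0.01956108]), 'gripper_force': 0.0, 'opening': 0.08527084313647733}
0.0187
scene 518.9336961020998 518.9336961020998 323.20844504793945 235.3676796003678 [[-0.585, -0.8109, 0.0136], [-0.3674, 0.25, -0.8958], [0.7231, -0.529, -0.4442]] [0.376, 0.2836, 1.0976]
scene bin 0.82 [345, 213, 404, 275]
scene bin 0.81 [433, 219, 467, 250]
scene tray 0.85 [260, 245, 366, 319]
scene tray 0.58 [380, 205, 414, 233]
scene bail 0.63 [387, 215, 406, 232
[... 281 characters left out ...]
e ring_clamp 0.74 [205, 320, 259, 354]
scene ring_clamp 0.73 [255, 246, 368, 318]
top 501.6232718214953 501.6232718214953 330.3775180235383 230.04777263127306 [[0.0527, -0.9986, 0.0038], [-0.9744, -0.0522, -0.2189], [0.2188, 0.0078, -0.9757]] [0.0155, 0.6114, 1.2956]
top bin 0.76 [348, 238, 415, 294]
top tray 0.8 [255, 224, 341, 313]
top tray 0.46 [446, 199, 471, 251]
top bail 0.79 [391, 259, 417, 284]
top bail 0.46 [477, 294, 502, 313]
top bail 0.38 [255, 220, 343, 315]
top bail 0.23 [359, 262, 367, 269]
top beaker 0.62 [302, 156, 324, 181]
top beaker 0.3 [370, 278, 377, 285]
top card_tray 0.62 [258, 176, 293, 204]
top hammer 0.8 [447, 201, 468, 249]
top ring_clamp 0.86 [169, 286, 218, 303]
```

Run:
```python
import cv2, numpy as np
a=cv2.imread("pics/scene0.png");b=cv2.imread("pics/top0.png")
c1=cv2.resize(a[180:380,190:490],(800,533),interpolation=cv2.INTER_CUBIC)
cv2.imwrite("pics/sc.png",c1)
cv2.imwrite("pics/tc.png",cv2.resize(b[140:365,210:510],(800,600),interpolation=cv2.INTER_CUBIC))
```

```text
(no output)
```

View pics/sc.png

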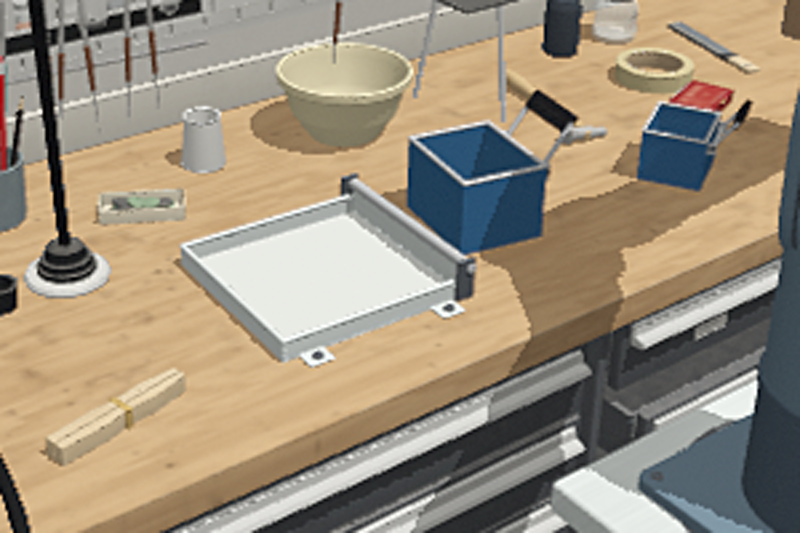

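View pics/tc.png

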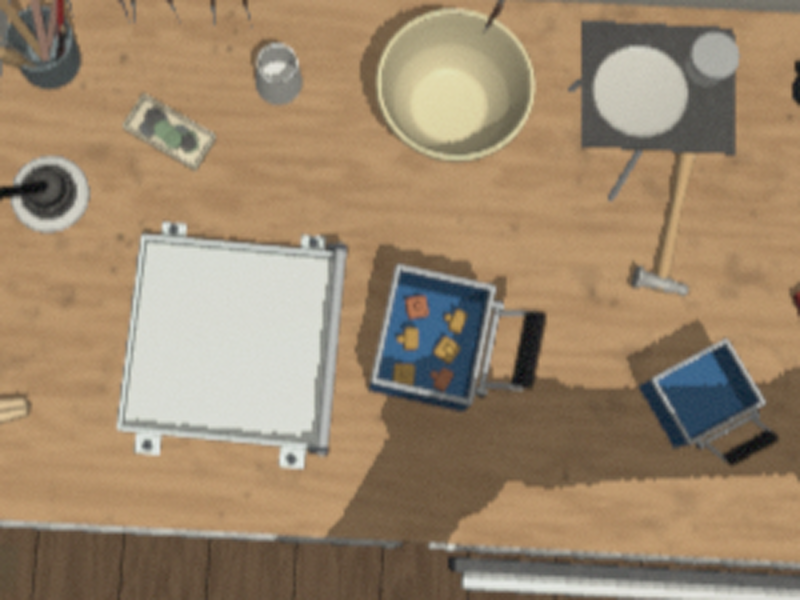

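The picture shows the candidates for the bin. The large blue bin with six castings is at top px (381,266), scene px (375,244). A smaller, empty blue bin with a bail is at top px (476,288), scene px (450,235). I choose the large one: it holds the castings and stands next to the rail. The tray is at top px (298,268), with its rail on the right side facing the bin.

```bash
cat > h.py <<'E'
import numpy as np, cv2
from scipy.spatial.transform import Rotation as Ro
from scipy.optimize import least_squares
def cam(f, st=None):
    """K, R, t world->cam"""
    K=np.array([[f["fx"],0,f["cx"]],[0,f["fy"],f["cy"]],[0,0,1]])
    if "T_tool_cam" in f:
        T=np.eye(4); T[:3,:3]=Ro.from_rotvec(st["eef_rot"]).as_matrix(); T[:3,3]=st["tool_pos"]
        W=np.linalg.inv(T@f["T_tool_cam"]); return K,W[:3,:3],W[:3,3]
    return K,np.array(f["R"]),np.array(f["t"])
def unproj(c,uv,z):
    K,R,t=c; d=R.T@np.linalg.solve(K,[uv[0],uv[1],1]); o=-R.T@t
    return o+d*(z-o[2])/d[2]
def proj(c,X):
    K,R,t=c; p=(np.atleast_2d(X)@R.T+t)@K.T; return p[:,:2]/p[:,2:]
def toolR(st): return Ro.from_rotvec(st["eef_rot"]).as_matrix()
E
python3 - <<'E'
from h import *
from rig import grab_frame, monitor, cut_out
f=grab_frame("top"); c=cam(f)
P=lambda u,v,z: unproj(c,(210+u/2.6667,140+v/2.6667),z)
for n,l,z in [("rim",[(398,266),(495,289),(468,403),(374,384)],.085),("rail",[(340,248),(323,450)],.04),("trayfar",[(146,236),(120,430)],.022),("grip",[(535,313),(525,387)],.112)]:
    print(n,[np.round(P(*q,z),4).tolist() for q in l])
E
```

```text
rim [[0.5835, -0.0306, 0.085], [0.5653, -0.1283, 0.085], [0.4503, -0.1046, 0.085], [0.464, -0.0118, 0.085]]
rail [[0.6087, 0.028, 0.04], [0.4002, 0.0348, 0.04]]
trayfar [[0.6146, 0.2328, 0.022], [0.4106, 0.2428, 0.022]]
grip [[0.5384, -0.1643, 0.112], [0.4657, -0.156, 0.112]]
```

```bash
cat >> h.py <<'E'
def delta(st,p,R):
    R0=toolR(st); return np.round(R0.T@(np.array(p)-st["tool_pos"]),4).tolist(), np.round(Ro.from_matrix(R0.T@R).as_rotvec(),4).tolist()
def tool_for(xdir_yaw, lean, pitchaxis=None):
    """tool R: tipping direction has world angle xdir_yaw; tool z points down & forward (bail lean back)."""
    f=np.array([np.cos(xdir_yaw),np.sin(xdir_yaw),0]); u=np.array([0,0,1.])
    z=-(np.cos(lean)*u-np.sin(lean)*f)        # -(site z)
    x=np.cross(f,u)                            # along -bin y
    return np.stack([x,np.cross(z,x),z],1)
E
python3 - <<'E'
from h import *
from rig import grab_frame, monitor
st=monitor.state(); f=grab_frame("wrist"); print(np.round(f["T_tool_cam"],3).tolist(), f["fx"])
R=tool_for(np.pi/2-.16,0); print(R, toolR(st))
print(delta(st,[.49,-.14,.33],R))
E
```

```text
[[0.0, -0.966, -0.26, 0.066], [1.0, 0.001, -0.002, -0.0], [0.002, -0.26, 0.966, -0.144], [0.0, 0.0, 0.0, 1.0]] 386.0289264409177
[[ 0.98722728 -0.15931821 -0.        ]
 [-0.15931821 -0.98722728 -0.        ]
 [ 0.          0.         -1.        ]] [[ 9.57120478e-01  2.89690163e-01 -1.74735841e-05]
 [ 2.89690163e-01 -9.57120478e-01 -7.50244504e-08]
 [-1.67460590e-05 -4.99011800e-06 -1.00000000e+00]]
([0.4285, -0.374, -0.0987], [-0.0, 0.0, 0.4539])
```

Call:
{"fn": "arm_command", "kwargs": {
  "plan": [0.085,0.036,-0.031,-0.008,0,0,0.04,0.085,0.071,-0.062,-0.016,0,0,0.08,0.085,0.107,-0.093,-0.025,0,0,0.12,0.085,0.143,-0.125,-0.033,0,0,0.16,0.085,0.179,-0.156,-0.041,0,0,0.2,0.085,0.214,-0.187,-0.049,0,0,0.24,0.06,0.25,-0.218,-0.058,0,0,0.28,0.06,0.286,-0.249,-0.066,0,0,0.32]
}}

```text
clock: 1.7
tool_pos: [0.3907, -0.2994, 0.2981]
eef_rot: [3.141, -0.044, 0.001]
force: [0.5, 0.4, 0.2]
opening: 0.0601
gripper_force: 0.0
```

Run:
```python
from h import *
from rig import monitor
st=monitor.state(); print(st["tool_pos"],st["q"])
print(delta(st,[.49,-.12,.33],tool_for(np.pi/2-.16,0)))
```

```text
[ 0.39066404 -0.29935546  0.29805293] [ 0.6626009   0.19666637 -0.11535988  1.86360712  0.02572543  1.0817135
 -1.06145223]
([0.0943, -0.182, -0.032], [0.0006, -0.0008, 0.132])
```

Call:
{"fn": "arm_command", "kwargs": {
  "plan": [0.06,0.024,-0.045,-0.008,0,0,0.033,0.06,0.047,-0.091,-0.016,0,0,0.066,0.06,0.071,-0.137,-0.024,0,0,0.1,0.06,0.094,-0.182,-0.032,0,0,0.132,0.06,0.094,-0.182,-0.032,0,0,0.132,0.06,0.094,-0.182,-0.032,0,0,0.132]
}}

```text
clock: 2.3
tool_pos: [0.4894, -0.1197, 0.3296]
eef_rot: [-3.132, 0.242, -0.001]
force: [-0.9, -2.2, 0.5]
opening: 0.0599
gripper_force: 0.0
```

Run:
```python
from h import *
from rig import monitor, grab_frame, cut_out
import pickle
st=monitor.state(); f=grab_frame("wrist"); print(st["tool_pos"],st["q"])
pickle.dump((st,f),open("w1.pkl","wb"))
for q in ["bin","bail","tray"]:
    for d in cut_out("wrist",q): print(q,round(d["confidence"],2),[int(v) for v in d["box"]])
c=cam(f,st); print(proj(c,[[.5158,-.0688,.085],[.5044,.0314,.036]]))
cv2.imwrite("pics/w1.png",f["img"][:,:,::-1])
```

```text
[ 0.48936932 -0.11973345  0.32957613] [ 0.36529128  0.1984618  -0.24843542  1.78668059  0.05253306  1.1621417
 -1.62406901]
bin 0.9 [455, 121, 606, 247]
bin 0.64 [275, 192, 296, 217]
bin 0.61 [316, 146, 368, 232]
bin 0.57 [208, 117, 370, 244]
bail 0.94 [315, 142, 369, 231]
bail 0.61 [523, 192, 608, 249]
bail 0.43 [241, 129, 265, 157]
tray 0.83 [0, 93, 215, 304]
[[265.09165533 183.29484097]
 [186.74940136 201.31857435]]
```

View pics/w1.png

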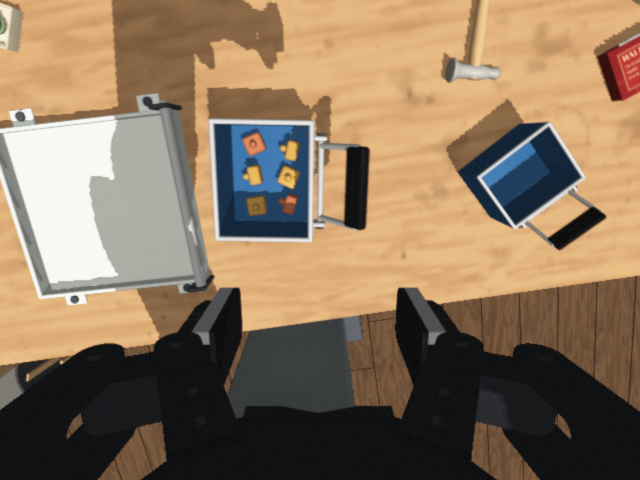

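Run:
```python
import cv2
a=cv2.imread("pics/w1.png")
cv2.imwrite("pics/w1c.png",cv2.resize(a[95:295,150:385],None,fx=3,fy=3,interpolation=cv2.INTER_CUBIC))
```

```text
(no output)
```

View pics/w1c.png

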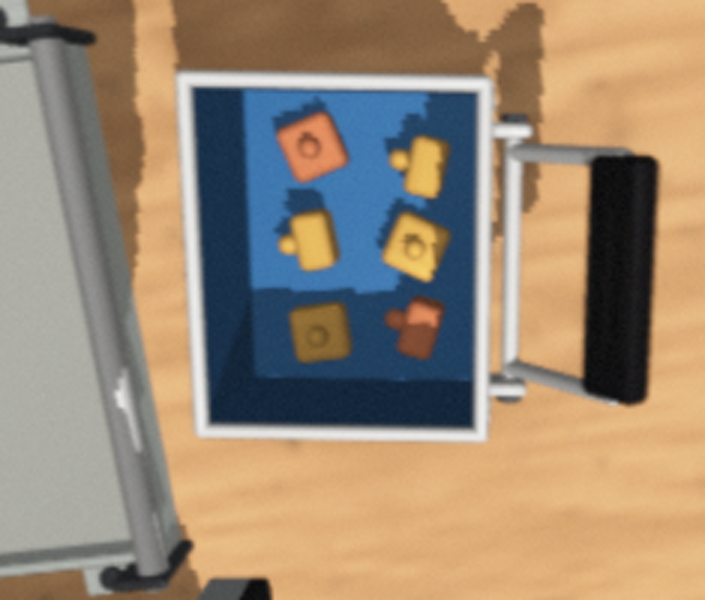

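```bash
cat > fit.py <<'E'
from h import *
import pickle
from rig import grab_frame, cut_out
st,f=pickle.load(open("w1.pkl","rb")); c=cam(f,st)
px=lambda l:np.array([(150+u/3,95+v/3) for u,v in l])
def T(p): return lambda X:(np.atleast_2d(X)@np.array([[np.cos(p[2]),np.sin(p[2]),0],[-np.sin(p[2]),np.cos(p[2]),0],[0,0,1]])+[p[0],p[1],0])
rim=np.array([[50,-60,85],[-50,-60,85],[-50,60,85],[50,60,85]])/1e3
obs=px([(176,70),(495,76),(488,441),(197,438)])
r=least_squares(lambda p:(proj(c,T(p)(rim))-obs).ravel(),[.51,-.07,1.41]); b=r.x
print("bin",b,"res",np.round(r.fun,1))
rl=px([(45,40),(150,572)]); e=[unproj(c,q,.038) for q in rl]; print("rail ends",e, np.linalg.norm(e[0]-e[1]),"mid",(e[0]+e[1])/2)
d=e[0]-e[1]; yt=np.arctan2(d[1],d[0])+np.pi/2; print("tray xdir yaw",yt)
def grip(ph):
    s=np.array([-np.sin(ph),0,np.cos(ph)]); n=np.array([np.cos(ph),0,np.sin(ph)]); h=np.array([-.058,0,.07])
    return np.array([h+s*(.055+k*.012)+n*.005*j+[0,.038*i,0] for k in(-1,1) for j in(-1,1) for i in(-1,1)])
t=grab_frame("top"); ct=cam(t); s=grab_frame("scene"); cs=cam(s)
def dark(f,box):
    a,bb,cc,dd=box; m=f["img"][bb:dd,a:cc].max(2)<60; v,u=np.nonzero(m); return [u.min()+a,v.min()+bb,u.max()+a+1,v.max()+bb+1]
print("scene dark",dark(s,(375,205,410,235)),"top dark",dark(t,(395,250,420,290)))
print("wrist obs",[150+588/3,95+155/3,150+658/3,95+403/3])
for ph in np.arange(.6,1.5,.1):
    G=T(b)(grip(ph)); print(round(ph,2),[np.round(np.r_[proj(k,G).min(0),proj(k,G).max(0)],1).tolist() for k in (c,ct,cs)])
print("tray corners far wrist->", proj(ct,T(b)(rim)).round(1).tolist())
E
python3 fit.py
```

```text
bin [ 0.5166672  -0.06689894  1.40063454] res [ 1.1  1.  -1.3  0.8 -0.5 -0.8  0.6 -1.4]
rail ends [array([0.60623158, 0.02950738, 0.038     ]), array([0.40187461, 0.03958895, 0.038     ])] 0.20460549831907177 mid [0.5040531  0.03454817 0.038     ]
tray xdir yaw 1.5215031567770176
scene dark [np.int64(387), np.int64(214), np.int64(406), np.int64(229)] top dark [np.int64(395), np.int64(250), np.int64(414), np.int64(290)]
wrist obs [346.0, 146.66666666666666, 369.33333333333337, 229.33333333333334]
0.6 [[341.0, 145.8, 369.3, 231.5], [399.5, 256.2, 414.2, 286.1], [385.7, 211.4, 407.1, 229.9]]
0.7 [[344.7, 145.7, 374.3, 230.6], [400.8, 256.8, 415.8, 286.7], [386.7, 212.3, 408.4, 230.7]]
0.8 [[348.1, 145.7, 378.6, 229.6], [401.9, 257.3, 417.2, 287.3], [387.7, 213.3, 409.6, 231.5]]
0.9 [[351.1, 145.6, 382.1, 228.5], [403.0, 257.7, 418.4, 287.9], [388.5, 214.5, 410.6, 232.5]]
1.0 [[353.8, 145.6, 384.8, 227.3], [403.9, 258.2, 419.3, 288.4], [389.3, 215.8, 411.5, 233.6]]
1.1 [[356.0, 145.5, 386.8, 226.1], [404.7, 258.6, 420.0, 288.9], [389.9, 217.3, 412.1, 234.7]]
1.2 [[357.9, 145.4, 388.1, 224.8], [405.3, 259.0, 420.4, 289.4], [390.5, 218.9, 412.6, 235.9]]
1.3 [[359.3, 145.3, 388.6, 223.4], [405.8, 259.4, 420.6, 289.7], [390.9, 220.7, 412.8, 237.2]]
1.4 [[360.3, 145.2, 388.5, 222.1], [406.1, 259.8, 420.5, 290.1], [391.2, 222.5, 412.9, 238.5]]
tray corners far wrist-> [[358.2, 239.4], [394.9, 247.6], [386.0, 291.6], [348.6, 283.2]]
```

```bash
cat > geo.py <<'E'
from h import *
B=np.array([.5167,-.0669]); YB=1.4006; RAIL=np.array([.504,.0345]); YT=1.5215
def grip_pt(o,yaw,lean,hz=.07):
    f=np.array([np.cos(yaw),np.sin(yaw)]); g=np.array(o)-f*(.058+.055*np.sin(lean)); return np.r_[g,hz+.055*np.cos(lean)]
def tcp(g,R,back=0): return g+R[:,2]*(.0187-back)
E
python3 - <<'E'
from geo import *
from rig import monitor
st=monitor.state()
R=tool_for(YB,.65); g=grip_pt(B,YB,.65); print(g,R)
print("pre",tcp(g,R,.08),delta(st,tcp(g,R,.08),R)); print("grasp",tcp(g,R),delta(st,tcp(g,R),R))
E
```

```text
[ 0.50123848 -0.15686632  0.11378461] [[ 0.98555153 -0.13483736  0.10250396]
 [-0.16937584 -0.78458161  0.59644239]
 [ 0.         -0.60518641 -0.7960838 ]]
pre [ 0.49495499 -0.19342824  0.16258455] ([0.0183, 0.0683, 0.1665], [0.6505, 0.0036, 0.0089])
grasp [ 0.50315531 -0.14571285  0.09889784] ([0.0188, 0.0198, 0.2302], [0.6505, 0.0036, 0.0089])
```

Call:
{"fn": "arm_command", "kwargs": {
  "plan": [0.05,0.004,0.02,0.03,0.13,0,0,0.05,0.008,0.04,0.06,0.26,0,0.004,0.05,0.012,0.055,0.095,0.39,0.001,0.006,0.05,0.016,0.065,0.13,0.52,0.003,0.008,0.05,0.018,0.068,0.167,0.65,0.004,0.009,0.05,0.018,0.068,0.167,0.65,0.004,0.009,0.05,0.018,0.068,0.167,0.65,0.004,0.009]
}}

```text
clock: 3.3
tool_pos: [0.4947, -0.1919, 0.1611]
eef_rot: [-2.483, 0.213, -0.068]
force: [-0.1, 1.7, 1.7]
opening: 0.0499
gripper_force: 0.0
```

Run:
```python
from geo import *
from rig import monitor, grab_frame
st=monitor.state(); print(st["tool_pos"],st["q"])
R=tool_for(YB,.65); g=grip_pt(B,YB,.65)
print("grasp",delta(st,tcp(g,R),R))
f=grab_frame("wrist"); c=cam(f,st); im=f["img"][:,:,::-1].copy()
for ph,col in ((.6,(0,255,0)),(.7,(0,0,255))):
    y=g*0
    for k in (.043,.067):
        for i in (-.038,.038):
            fx=np.array([np.cos(YB),np.sin(YB),0]); fy=np.array([-fx[1],fx[0],0])
            X=np.r_[B,0]-fx*(.058+k*np.sin(ph))+fy*i+[0,0,.07+k*np.cos(ph)]
            u=proj(c,X)[0]; print(ph,k,i,u.round(1)); cv2.circle(im,tuple(int(v) for v in u),2,col,-1)
cv2.imwrite("pics/w2.png",im)
```

```text
[ 0.49474538 -0.19193585  0.16108794] [ 0.82530343  0.6528394  -0.26854592  1.74213565 -0.48009377  1.1033688
 -0.86139016]
grasp ([0.0006, 0.0003, 0.0779], [-0.0013, 0.0019, -0.0015])
0.6 0.043 -0.038 [317.  184.9]
0.6 0.043 0.038 [317.3 310.3]
0.6 0.067 -0.038 [314.3 191.2]
0.6 0.067 0.038 [314.9 329.7]
0.7 0.043 -0.038 [324.8 184.9]
0.7 0.043 0.038 [324.4 310.3]
0.7 0.067 -0.038 [327.8 191.2]
0.7 0.067 0.038 [327.1 329.7]
```

View pics/w2.png

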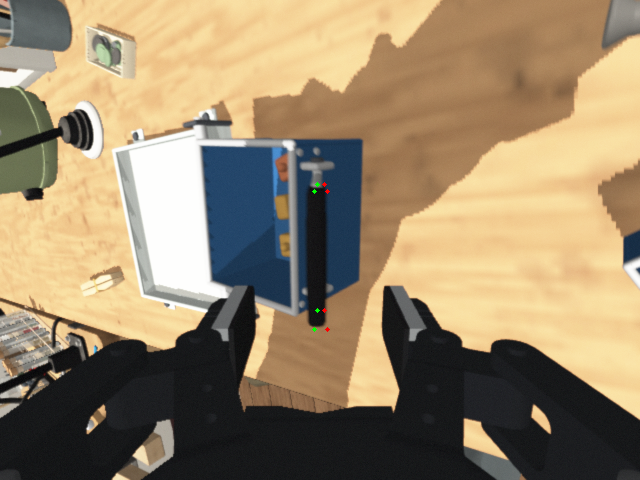

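Run:
```python
from geo import *
from rig import monitor
st=monitor.state()
R=tool_for(YB,.62); g=grip_pt(B,YB,.61)
print("grasp",delta(st,tcp(g,R),R), tcp(g,R))
```

```text
grasp ([-0.0012, 0.001, 0.0796], [-0.0289, -0.0007, 0.0039]) [ 0.50337989 -0.14440609  0.09986111]
```

Call:
{"fn": "arm_command", "kwargs": {
  "plan": [0.05,0,0,0.03,-0.01,0,0.001,0.05,-0.001,0.001,0.055,-0.02,0,0.003,0.05,-0.001,0.001,0.072,-0.029,-0.001,0.004,0.05,-0.001,0.001,0.08,-0.029,-0.001,0.004,0.03,-0.001,0.001,0.08,-0.029,-0.001,0.004,0.005,-0.001,0.001,0.08,-0.029,-0.001,0.004,0.005,-0.001,0.001,0.08,-0.029,-0.001,0.004,0.005,-0.001,0.001,0.08,-0.029,-0.001,0.004],
  "newtons": 60
}}

```text
clock: 4.15
tool_pos: [0.5037, -0.1453, 0.0999]
eef_rot: [-2.513, 0.216, -0.069]
force: [-1.0, -0.9, 9.3]
opening: 0.0087
gripper_force: 59.2
```

Run:
```python
from geo import *
from rig import monitor
st=monitor.state()
print({k:np.round(st[k],4) for k in ("clock","tool_pos","force","wrist_torque","opening","gripper_force","q")})
# actual hinge in tool frame ~ z = .055-.0187 ahead of tcp
R0=toolR(st)
lean0=np.arctan2(R0[:2,2]@[np.cos(YB),np.sin(YB)],-R0[2,2]); print("lean",lean0)
h=st["tool_pos"]+R0[:,2]*(.055-.0187); print("hinge",h)
# target: bin y kept (tray y -.0177), heel x -.006
ft=np.array([np.cos(YT),np.sin(YT)]); lt=np.array([-ft[1],ft[0]])
for hx in (-.03,-.012,-.006,-.003):
    o=RAIL+ft*(hx-.05)+lt*(-.012); g=grip_pt(o,YT,.62); R=tool_for(YT,.62)
    print(hx,tcp(g,R),delta(st,tcp(g,R),R))
```

```text
{'clock': np.float64(4.15), 'tool_pos': array([ 0.5037, -0.1453,  0.0999]), 'force': array([-1.0064, -0.876 ,  9.2962]), 'wrist_torque': array([0.3282, 0.1244, 0.1442]), 'opening': np.float64(0.0087), 'gripper_force': np.float64(59.1817), 'q': array([ 0.7593,  0.709 , -0.289 ,  1.8254, -0.5023,  0.9199, -0.8589])}
lean 0.6210469937255677
hinge [ 0.50733096 -0.12446504  0.0703773 ]
-0.03 [ 0.50814597 -0.12498963  0.09954379] ([0.0009, -0.0167, 0.0124], [-0.001, -0.071, -0.0992])
-0.012 [ 0.50903294 -0.10701149  0.09954379] ([-0.0013, -0.0312, 0.0228], [-0.001, -0.071, -0.0992])
-0.006 [ 0.5093286  -0.10101878  0.09954379] ([-0.002, -0.036, 0.0262], [-0.001, -0.071, -0.0992])
-0.003 [ 0.50947643 -0.09802243  0.09954379] ([-0.0024, -0.0385, 0.028], [-0.001, -0.071, -0.0992])
```

Call:
{"fn": "arm_command", "kwargs": {
  "plan": [0.005,0,-0.005,0.002,0,-0.009,-0.012,0.005,0,-0.011,0.006,0,-0.018,-0.025,0.005,-0.001,-0.017,0.011,0,-0.03,-0.042,0.005,-0.001,-0.023,0.015,-0.001,-0.045,-0.063,0.005,-0.002,-0.029,0.019,-0.001,-0.06,-0.084,0.005,-0.002,-0.033,0.022,-0.001,-0.071,-0.099,0.005,-0.002,-0.035,0.024,-0.001,-0.071,-0.099,0.005,-0.002,-0.037,0.025,-0.001,-0.071,-0.099]
}}

```text
clock: 4.95
tool_pos: [0.5095, -0.1023, 0.1001]
eef_rot: [-2.523, 0.063, -0.02]
force: [-1.0, -7.7, 8.8]
opening: 0.0091
gripper_force: 60.0
```

Run:
```python
from geo import *
from rig import monitor, grab_frame
st=monitor.state()
print({k:np.round(st[k],4) for k in ("clock","tool_pos","force","wrist_torque","opening","gripper_force")})
a=grab_frame("wrist")["img"][:,:,::-1]; b=grab_frame("top")["img"][:,:,::-1]
b=cv2.resize(b[190:340,240:440],(640,480),interpolation=cv2.INTER_CUBIC)
cv2.imwrite("pics/p3.png",cv2.resize(np.hstack([a,b]),(800,300)))
```

```text
{'clock': np.float64(4.95), 'tool_pos': array([ 0.5095, -0.1023,  0.1001]), 'force': array([-0.98  , -7.7343,  8.8347]), 'wrist_torque': array([-1.0036,  0.0493,  0.0215]), 'opening': np.float64(0.0091), 'gripper_force': np.float64(60.0231)}
```

View pics/p3.png

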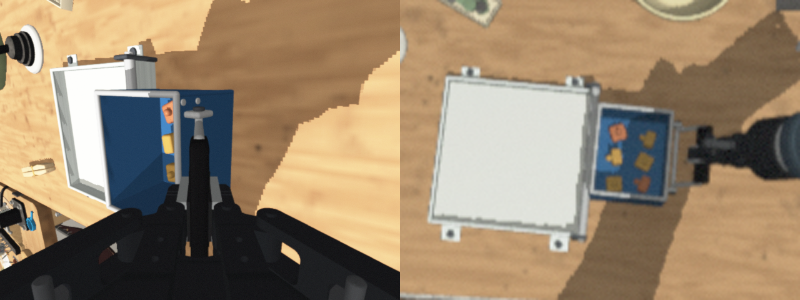

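Call:
{"fn": "arm_command", "kwargs": {
  "plan": [0.005,0,-0.001,0,0,0,0,0.005,0,-0.002,0,0,0,0,0.005,0,-0.002,0,0,0,0,0.005,0,-0.002,0,0,0,0]
}}

```text
clock: 5.45
tool_pos: [0.5095, -0.1019, 0.1004]
eef_rot: [-2.526, 0.064, -0.021]
force: [0.5, -8.9, 3.9]
opening: 0.0091
gripper_force: 59.5
```

```bash
cat > tip.py <<'E'
from geo import *
# tilt path: hinge on circle about rail axis (bin frame offset hinge->rail axis (114,-34)mm)
ft=np.array([np.cos(YT),np.sin(YT),0]); up=np.array([0,0,1.])
def pose(th,lean,hinge0,s=.034):
    """hinge0: hinge at th=0"""
    ax=hinge0+ft*.114-up*.034
    h=ax+ft*(-.114*np.cos(th)+s*np.sin(th))+up*(.114*np.sin(th)+s*np.cos(th))
    R=tool_for(YT,lean); zt=R[:,2]
    return h-zt*.055+zt*.0187, R
E
python3 - <<'E'
from tip import *
from rig import monitor
st=monitor.state(); R0=toolR(st)
print({k:np.round(st[k],4) for k in ("clock","tool_pos","eef_rot","force","wrist_torque","opening")})
h0=st["tool_pos"]+R0[:,2]*(.055-.0187); d=h0[:2]-RAIL; print("hinge",h0,"bin heel x",d@ft[:2]+.108,"y",d@[-ft[1],ft[0]], "lean",np.arctan2(R0[:2,2]@ft[:2],-R0[2,2]))
import json; json.dump(h0.tolist(),open("h0.json","w"))
E
```

```text
{'clock': np.float64(5.45), 'tool_pos': array([ 0.5095, -0.1019,  0.1004]), 'eef_rot': array([-2.5258,  0.0642, -0.0212]), 'force': array([ 0.5038, -8.9343,  3.9484]), 'wrist_torque': array([-2.0606, -0.0966, -0.0398]), 'opening': np.float64(0.0091)}
hinge [ 0.51059181 -0.08098259  0.07072102] bin heel x -0.007017477971872882 y -0.0122743675560525 lean 0.6151398333112723
```

```bash
cat > plan.py <<'E'
from tip import *
import sys
from rig import monitor
def chain(path,st,n=8):
    """path: list of (th,lean); prints rows per call"""
    P=np.array(st["tool_pos"]); R=toolR(st)
    for k in range(0,len(path),n):
        rows=[]
        for th,ln,s in path[k:k+n]:
            p,Rt=pose(th,ln,H0,s); dx=np.round(R.T@(p-P),3); w=np.round(Ro.from_matrix(R.T@Rt).as_rotvec(),3)
            rows+= [.005,*dx.tolist(),*w.tolist()]
        print(k//n,[float(v)+0 for v in rows])
        P,R=P+R@dx,R@Ro.from_rotvec(w).as_matrix()
H0=np.array([.5106,-.081,.070])
E
python3 - <<'E'
from plan import *
N=32
chain([(np.radians(130)*(i+1)/N, .615*(1-(i+1)/N), .034) for i in range(N)], monitor.state())
E
```

```text
0 [0.005, 0.0, -0.007, -0.004, -0.019, -0.001, -0.001, 0.005, 0.0, -0.015, -0.009, -0.039, -0.001, -0.001, 0.005, 0.0, -0.023, -0.013, -0.058, -0.001, -0.001, 0.005, 0.0, -0.031, -0.016, -0.077, -0.001, -0.001, 0.005, 0.0, -0.04, -0.019, -0.096, -0.001, -0.001, 0.005, 0.0, -0.049, -0.021, -0.115, -0.001, -0.001, 0.005, 0.0, -0.058, -0.023, -0.135, -0.001, -0.001, 0.005, 0.0, -0.067, -0.024, -0.154, -0.001, -0.001]
1 [0.005, 0.0, -0.009, -0.002, -0.019, 0.0, 0.0, 0.005, 0.0, -0.018, -0.003, -0.038, 0.0, 0.0, 0.005, 0.0, -0.027, -0.003, -0.058, 0.0, 0.0, 0.005, 0.0, -0.036, -0.003, -0.077, 0.0, 0.0, 0.005, 0.0, -0.045, -0.003, -0.096, 0.0, 0.0, 0.005, 0.0, -0.054, -0.002, -0.115, 0.0, 0.0, 0.005, 0.0, -0.063, 0.0, -0.134, 0.0, 0.0, 0.005, 0.0, -0.072, 0.003, -0.154, 0.0, 0.0]
2 [0.005, 0.0, -0.009, 0.001, -0.019, 0.0, 0.0, 0.005, 0.0, -0.018, 0.004, -0.038, 0.0, 0.0, 0.005, 0.0, -0.026, 0.006, -0.057, 0.0, 0.0, 0.005, 0.0, -0.035, 0.01, -0.077, 0.0, 0.0, 0.005, 0.0, -0.043, 0.014, -0.096, 0.0, 0.0, 0.005, 0.0, -0.051, 0.018, -0.115, 0.0, 0.0, 0.005, 0.0, -0.058, 0.023, -0.134, 0.0, 0.0, 0.005, 0.0, -0.066, 0.029, -0.153, 0.0, 0.0]
3 [0.005, 0.0, -0.007, 0.005, -0.02, 0.0, 0.0, 0.005, 0.0, -0.014, 0.01, -0.039, 0.0, 0.0, 0.005, 0.0, -0.021, 0.016, -0.058, 0.0, 0.0, 0.005, 0.0, -0.028, 0.022, -0.077, 0.0, 0.0, 0.005, 0.0, -0.034, 0.029, -0.096, 0.0, 0.0, 0.005, 0.0, -0.039, 0.036, -0.116, 0.0, 0.0, 0.005, 0.0, -0.044, 0.043, -0.135, 0.0, 0.0, 0.005, 0.0, -0.049, 0.051, -0.154, 0.0, 0.0]
```

Call:
{"fn": "arm_command", "kwargs": {
  "plan": [0.005,0.0,-0.007,-0.004,-0.019,0,0,0.005,0.0,-0.015,-0.009,-0.039,-0.001,-0.001,0.005,0.0,-0.023,-0.013,-0.058,-0.001,-0.001,0.005,0.0,-0.031,-0.016,-0.077,-0.001,-0.001,0.005,0.0,-0.04,-0.019,-0.096,-0.001,-0.001,0.005,0.0,-0.049,-0.021,-0.115,-0.001,-0.001,0.005,0.0,-0.058,-0.023,-0.135,-0.001,-0.001,0.005,0.0,-0.067,-0.024,-0.154,-0.001,-0.001],
  "newtons": 80
}}

```text
clock: 6.25
tool_pos: [0.5091, -0.0563, 0.1585]
eef_rot: [-2.674, 0.063, -0.007]
force: [-0.3, 1.2, -6.3]
opening: 0.0086
gripper_force: 78.6
```

Call:
{"fn": "arm_command", "kwargs": {
  "plan": [0.005,0.0,-0.009,-0.002,-0.019,0.0,0.0,0.005,0.0,-0.018,-0.003,-0.038,0.0,0.0,0.005,0.0,-0.027,-0.003,-0.058,0.0,0.0,0.005,0.0,-0.036,-0.003,-0.077,0.0,0.0]
}}

```text
clock: 6.65
tool_pos: [0.51, -0.0253, 0.1769]
eef_rot: [-2.751, 0.064, -0.003]
force: [0.7, -0.4, -7.3]
opening: 0.0088
gripper_force: 78.6
```

```bash
cat > look.py <<'E'
from plan import *
from rig import grab_frame
import sys
st=monitor.state(); R0=toolR(st)
print({k:np.round(st[k],4).tolist() for k in ("clock","tool_pos","force","wrist_torque","opening","gripper_force","q")})
h=st["tool_pos"]+R0[:,2]*(.055-.0187); ax=H0+ft*.114-up*.034
r=np.array([(h-ax)@ft,h[2]-ax[2]]); D=np.hypot(*r)
print("lean",np.arctan2(R0[:2,2]@ft[:2],-R0[2,2]),"hinge rel axis",r.round(4),"theta if in contact",np.degrees(np.arctan2(r[1],-r[0])-np.arctan2(.034,.114)),"D",D)
a=grab_frame("scene")["img"][:,:,::-1]; b=grab_frame("top")["img"][:,:,::-1]
a=cv2.resize(a[160:335,230:430],(640,480),interpolation=cv2.INTER_CUBIC)
b=cv2.resize(b[190:340,240:440],(640,480),interpolation=cv2.INTER_CUBIC)
cv2.imwrite(f"pics/{sys.argv[1]}.png",cv2.resize(np.hstack([a,b]),(800,300)))
E
python3 look.py p4
```

```text
{'clock': 6.65, 'tool_pos': [0.51, -0.0253, 0.1769], 'force': [0.6652, -0.3716, -7.3274], 'wrist_torque': [-1.0595, 0.0423, -0.0008], 'opening': 0.0088, 'gripper_force': 78.5529, 'q': [0.424, 0.4543, -0.2732, 1.9125, -0.349, 0.8784, -1.2072]}
lean 0.38929834526749857 hinge rel axis [-0.0446  0.1073] theta if in contact 50.82140505734575 D 0.1162133121945158
```

View pics/p4.png

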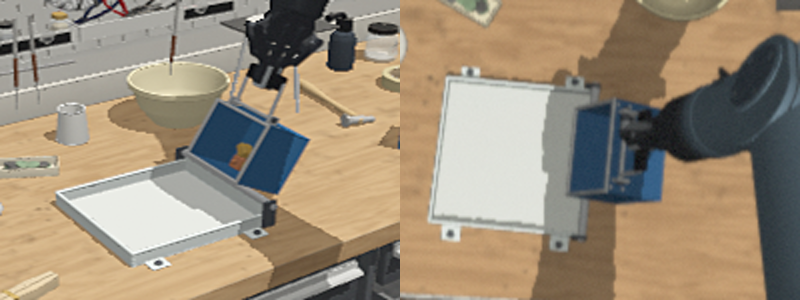

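Run:
```python
from plan import *
N=32
chain([(np.radians(130)*(i+1)/N, .615*(1-(i+1)/N), .036) for i in range(12,N)], monitor.state())
```

```text
0 [0.005, 0.003, -0.005, -0.003, -0.025, 0.007, 0.005, 0.005, 0.003, -0.015, -0.002, -0.044, 0.007, 0.005, 0.005, 0.003, -0.024, -0.001, -0.064, 0.007, 0.005, 0.005, 0.003, -0.033, 0.001, -0.083, 0.007, 0.005, 0.005, 0.003, -0.041, 0.004, -0.102, 0.007, 0.005, 0.005, 0.003, -0.05, 0.007, -0.121, 0.007, 0.005, 0.005, 0.003, -0.058, 0.01, -0.141, 0.007, 0.005, 0.005, 0.003, -0.066, 0.015, -0.16, 0.007, 0.005]
1 [0.005, 0.0, -0.009, 0.003, -0.019, 0.0, 0.0, 0.005, 0.0, -0.017, 0.007, -0.038, 0.0, 0.0, 0.005, 0.0, -0.025, 0.012, -0.057, 0.0, 0.0, 0.005, 0.0, -0.032, 0.017, -0.077, 0.0, 0.0, 0.005, 0.0, -0.04, 0.022, -0.096, 0.0, 0.0, 0.005, 0.0, -0.046, 0.028, -0.115, 0.0, 0.0, 0.005, 0.0, -0.053, 0.035, -0.134, 0.0, 0.0, 0.005, 0.0, -0.058, 0.041, -0.154, 0.0, 0.0]
2 [0.005, 0.0, -0.007, 0.007, -0.019, 0.0, 0.0, 0.005, 0.0, -0.013, 0.013, -0.038, 0.0, 0.0, 0.005, 0.0, -0.018, 0.02, -0.057, 0.0, 0.0, 0.005, 0.0, -0.023, 0.028, -0.076, 0.0, 0.0]
```

Call:
{"fn": "arm_command", "kwargs": {
  "plan": [0.005,0.001,-0.006,-0.003,-0.02,0.002,0.001,0.005,0.002,-0.015,-0.002,-0.044,0.004,0.003,0.005,0.002,-0.024,-0.001,-0.064,0.005,0.004,0.005,0.002,-0.033,0.001,-0.083,0.005,0.004,0.005,0.002,-0.041,0.004,-0.102,0.005,0.004,0.005,0.002,-0.05,0.007,-0.121,0.005,0.004,0.005,0.002,-0.058,0.01,-0.141,0.005,0.004,0.005,0.002,-0.066,0.015,-0.16,0.005,0.004]
}}

```text
clock: 7.55
tool_pos: [0.5163, 0.0399, 0.1892]
eef_rot: [-2.911, 0.077, -0.007]
force: [-4.3, 0.3, 8.1]
opening: 0.0087
gripper_force: 80.8
```

Call:
{"fn": "arm_command", "kwargs": {
  "plan": [0.005,0.0,-0.009,0.003,-0.019,0.0,0.0,0.005,0.0,-0.017,0.007,-0.038,0.0,0.0,0.005,0.0,-0.025,0.012,-0.057,0.0,0.0,0.005,0.0,-0.032,0.017,-0.077,0.0,0.0]
}}

```text
clock: 7.95
tool_pos: [0.518, 0.076, 0.1799]
eef_rot: [-2.987, 0.078, -0.003]
force: [-2.9, 1.6, 4.6]
opening: 0.0085
gripper_force: 80.4
```

```bash
python3 look.py p5
```

```text
{'clock': 7.95, 'tool_pos': [0.518, 0.076, 0.1799], 'force': [-2.8868, 1.5657, 4.5943], 'wrist_torque': [0.389, 0.6444, 0.0028], 'opening': 0.0085, 'gripper_force': 80.3885, 'q': [0.0341, 0.3936, -0.2096, 1.9291, -0.0984, 0.7984, -1.7137]}
lean 0.1533467513209877 hinge rel axis [0.0487 0.108 ] theta if in contact 97.6768100400641 D 0.11850706395788954
```

View pics/p5.png

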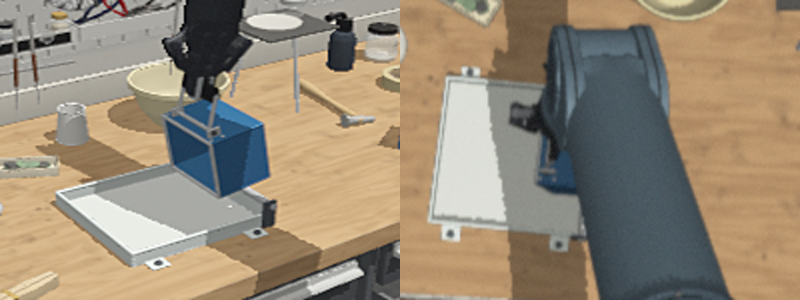

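Run:
```python
from plan import *
st=monitor.state()
chain([(np.radians(t), .15*(130-t)/30, .036) for t in (102,105,108,111,114,117,120,122)]+[(np.radians(t), .15*(130-t)/30, .036) for t in (124,126,128,130,132,134,135,135)], st)
```

```text
0 [0.005, 0.0, -0.009, 0.005, -0.014, 0.001, 0.0, 0.005, 0.0, -0.014, 0.009, -0.029, 0.001, 0.0, 0.005, 0.0, -0.019, 0.013, -0.044, 0.001, 0.0, 0.005, 0.0, -0.024, 0.018, -0.059, 0.001, 0.0, 0.005, 0.0, -0.029, 0.023, -0.074, 0.001, 0.0, 0.005, 0.0, -0.033, 0.028, -0.089, 0.001, 0.0, 0.005, 0.0, -0.037, 0.033, -0.104, 0.001, 0.0, 0.005, 0.001, -0.04, 0.036, -0.114, 0.001, 0.0]
1 [0.005, 0.0, -0.003, 0.004, -0.01, 0.0, 0.0, 0.005, 0.0, -0.006, 0.007, -0.02, 0.0, 0.0, 0.005, 0.0, -0.008, 0.011, -0.03, 0.0, 0.0, 0.005, 0.0, -0.011, 0.014, -0.04, 0.0, 0.0, 0.005, 0.0, -0.013, 0.018, -0.05, 0.0, 0.0, 0.005, 0.0, -0.015, 0.022, -0.06, 0.0, 0.0, 0.005, 0.0, -0.017, 0.023, -0.065, 0.0, 0.0, 0.005, 0.0, -0.017, 0.023, -0.065, 0.0, 0.0]
```

Call:
{"fn": "arm_command", "kwargs": {
  "plan": [0.005,0.0,-0.009,0.005,-0.014,0,0.0,0.005,0.0,-0.014,0.009,-0.029,0,0.0,0.005,0.0,-0.019,0.013,-0.044,0,0.0,0.005,0.0,-0.024,0.018,-0.059,0,0.0,0.005,0.0,-0.029,0.023,-0.074,0,0.0,0.005,0.0,-0.033,0.028,-0.089,0,0.0,0.005,0.0,-0.037,0.033,-0.104,0,0.0,0.005,0.0,-0.04,0.036,-0.114,0,0.0]
}}

```text
clock: 8.85
tool_pos: [0.5207, 0.1207, 0.1499]
eef_rot: [-3.101, 0.08, -0.0]
force: [-1.5, 4.0, 2.4]
opening: 0.0087
gripper_force: 79.9
```

Call:
{"fn": "arm_command", "kwargs": {
  "plan": [0.005,0.0,-0.003,0.004,-0.01,0.0,0.0,0.005,0.0,-0.006,0.007,-0.02,0.0,0.0,0.005,0.0,-0.008,0.011,-0.03,0.0,0.0,0.005,0.0,-0.011,0.014,-0.04,0.0,0.0,0.005,0.0,-0.011,0.014,-0.04,0.0,0.0,0.005,0.0,-0.011,0.014,-0.04,0.0,0.0,0.005,0.0,-0.011,0.014,-0.04,0.0,0.0,0.005,0.0,-0.011,0.014,-0.04,0.0,0.0]
}}

```text
clock: 9.65
tool_pos: [0.5217, 0.1318, 0.1366]
eef_rot: [-3.14, 0.082, -0.0]
force: [-2.4, 5.7, 0.4]
opening: 0.0084
gripper_force: 79.9
```

```bash
python3 look.py p6
```

```text
{'clock': 9.65, 'tool_pos': [0.5217, 0.1318, 0.1366], 'force': [-2.3861, 5.7042, 0.4423], 'wrist_torque': [1.542, 0.5828, -0.0166], 'opening': 0.0084, 'gripper_force': 79.9011, 'q': [-0.2281, 0.4793, -0.1312, 1.9059, 0.0872, 0.7618, -2.0309]}
lean 0.0002907959343188668 hinge rel axis [0.0991 0.0643] theta if in contact 130.42249837502956 D 0.11816591113606946
```

View pics/p6.png

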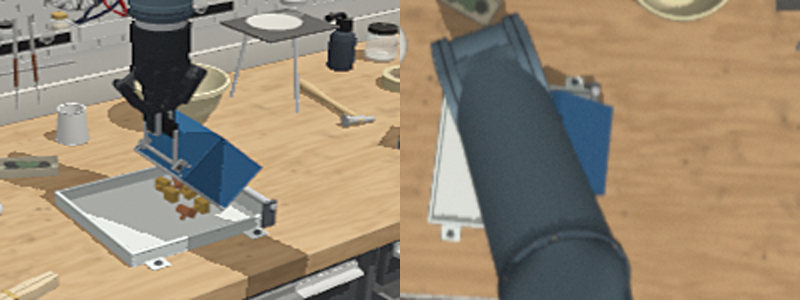

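```bash
cat > heads.py <<'E'
from h import *
from rig import grab_frame, cut_out
f=grab_frame("scene"); c=cam(f)
for q in ["head0","head1"]:
    for d in cut_out("scene",q):
        b=d["box"]; X=unproj(c,((b[0]+b[2])/2,(b[1]+b[3])/2),.013)
        print(q,round(d["confidence"],2),[int(v) for v in b],"tray xy",np.round([(X[:2]-[.504,.0345])@[.0493,.9988],(X[:2]-[.504,.0345])@[-.9988,.0493]],3),int(d["region"].sum()))
E
python3 heads.py
```

```text
head0 0.56 [317, 271, 319, 278] tray xy [ 0.072 -0.012] 60
head0 0.47 [310, 258, 318, 272] tray xy [ 0.053 -0.062] 63
head1 0.56 [317, 271, 319, 278] tray xy [ 0.072 -0.012] 60
head1 0.47 [310, 258, 318, 272] tray xy [ 0.053 -0.062] 63
```

Run:
```python
from rig import grab_frame
import cv2
f=grab_frame("scene")["img"][:,:,::-1]; g=grab_frame("wrist")["img"][:,:,::-1]
a=cv2.resize(f[240:300,290:350],(400,400),interpolation=cv2.INTER_CUBIC)
cv2.imwrite("pics/p7.png",cv2.hconcat([a,cv2.resize(g,(400,400))]))
```

```text
(no output)
```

View pics/p7.png

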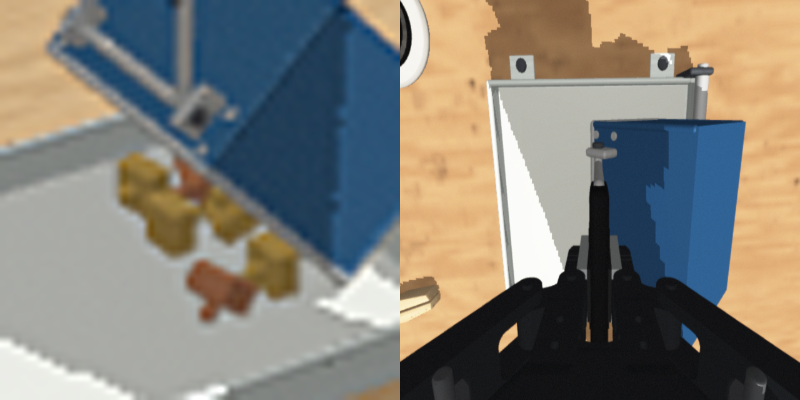

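All six heads lie on the tray floor: brass at crop px (145,180), (170,222), (228,212) and (272,265), copper at (190,178) and (222,288). Next I draw the lip back and roll the bin home.

```bash
cat > back.py <<'E'
from plan import *
ax=H0+ft*.114-up*.034
def rot(th,a,b): return np.array([a*np.cos(th)+b*np.sin(th),-a*np.sin(th)+b*np.cos(th)])
rad=np.radians
L=lambda t:.64*(1-t/130)
W=[]  # (hinge rel axis xz, lean)
for s in (.03,.023,.016): W.append((rot(rad(130),-.114,s),0.))
for i in range(1,16):
    t=130-70*i/15; W.append((rot(rad(t),-.114,.016+.018*i/15),L(t)))
a=W[-1][0]; hx=-.063
b=np.array([hx,-.036])+rot(rad(56),-.108,.070)
for i in range(1,5): W.append((a+(b-a)*i/4,L(60-i)))
for i in range(1,17):
    t=56-56*i/16; W.append((np.array([hx,-.036])+rot(rad(t),-.108,.070),L(t)))
W+= [W[-1]]*2
def run(W,st,n=8):
    P=np.array(st["tool_pos"]); R=toolR(st)
    for k in range(0,len(W),n):
        rows=[]
        for r,ln in W[k:k+n]:
            Rt=tool_for(YT,ln); p=ax+ft*r[0]+up*r[1]-Rt[:,2]*(.055-.0187)
            dx=np.round(R.T@(p-P),3); w=np.round(Ro.from_matrix(R.T@Rt).as_rotvec(),3)
            rows+=[.005,*dx.tolist(),*w.tolist()]
        print(k//n,[float(v)+0 for v in rows])
        P,R=P+R@dx,R@Ro.from_rotvec(w).as_matrix()
E
python3 -c "
from back import *
run(W,monitor.state())"
```

```text
0 [0.005, -0.001, 0.003, -0.004, 0.0, 0.0, -0.003, 0.005, -0.001, 0.008, -0.008, 0.0, 0.0, -0.003, 0.005, -0.001, 0.014, -0.013, 0.0, 0.0, -0.003, 0.005, -0.001, 0.02, -0.019, 0.023, 0.0, -0.003, 0.005, -0.001, 0.027, -0.024, 0.046, 0.0, -0.003, 0.005, -0.001, 0.034, -0.029, 0.069, 0.0, -0.003, 0.005, 0.0, 0.042, -0.034, 0.092, 0.0, -0.003, 0.005, 0.0, 0.049, -0.038, 0.115, 0.0, -0.003]
1 [0.005, 0.0, 0.008, -0.005, 0.023, 0.0, 0.0, 0.005, 0.0, 0.016, -0.009, 0.045, 0.0, 0.0, 0.005, 0.0, 0.025, -0.013, 0.068, 0.0, 0.0, 0.005, 0.0, 0.033, -0.016, 0.091, 0.0, 0.0, 0.005, 0.0, 0.042, -0.018, 0.114, 0.0, 0.0, 0.005, 0.0, 0.051, -0.02, 0.137, 0.0, 0.0, 0.005, 0.0, 0.06, -0.021, 0.16, 0.0, 0.0, 0.005, 0.0, 0.069, -0.022, 0.183, 0.0, 0.0]
2 [0.005, 0.0, 0.009, -0.002, 0.023, 0.0, 0.0, 0.005, 0.0, 0.019, -0.003, 0.046, 0.0, 0.0, 0.005, 0.0, 0.03, 0.0, 0.051, 0.0, 0.0, 0.005, 0.0, 0.041, 0.002, 0.056, 0.0, 0.0, 0.005, 0.0, 0.051, 0.005, 0.061, 0.0, 0.0, 0.005, 0.0, 0.062, 0.008, 0.066, 0.0, 0.0, 0.005, 0.0, 0.071, 0.006, 0.083, 0.0, 0.0, 0.005, 0.0, 0.079, 0.005, 0.1, 0.0, 0.0]
3 [0.005, 0.0, 0.008, -0.002, 0.018, 0.0, 0.0, 0.005, 0.0, 0.017, -0.003, 0.035, 0.0, 0.0, 0.005, 0.0, 0.025, -0.004, 0.052, 0.0, 0.0, 0.005, 0.0, 0.034, -0.005, 0.069, 0.0, 0.0, 0.005, 0.0, 0.042, -0.004, 0.087, 0.0, 0.0, 0.005, 0.0, 0.05, -0.004, 0.104, 0.0, 0.0, 0.005, 0.0, 0.059, -0.003, 0.121, 0.0, 0.0, 0.005, 0.0, 0.067, -0.001, 0.138, 0.0, 0.0]
4 [0.005, 0.0, 0.009, 0.001, 0.018, 0.0, 0.0, 0.005, 0.0, 0.017, 0.003, 0.035, 0.0, 0.0, 0.005, 0.0, 0.025, 0.004, 0.052, 0.0, 0.0, 0.005, 0.0, 0.033, 0.007, 0.069, 0.0, 0.0, 0.005, 0.0, 0.041, 0.01, 0.086, 0.0, 0.0, 0.005, 0.0, 0.049, 0.013, 0.104, 0.0, 0.0, 0.005, 0.0, 0.049, 0.013, 0.104, 0.0, 0.0, 0.005, 0.0, 0.049, 0.013, 0.104, 0.0, 0.0]
```

Call:
{"fn": "arm_command", "kwargs": {
  "plan": [0.005,-0.001,0.003,-0.004,0.0,0.0,-0.003,0.005,-0.001,0.008,-0.008,0.0,0.0,-0.003,0.005,-0.001,0.014,-0.013,0.0,0.0,-0.003,0.005,-0.001,0.02,-0.019,0.023,0.0,-0.003,0.005,-0.001,0.027,-0.024,0.046,0.0,-0.003,0.005,-0.001,0.034,-0.029,0.069,0.0,-0.003,0.005,0.0,0.042,-0.034,0.092,0.0,-0.003,0.005,0.0,0.049,-0.038,0.115,0.0,-0.003]
}}

```text
clock: 10.8
tool_pos: [0.5195, 0.0846, 0.1766]
eef_rot: [-3.022, 0.073, -0.006]
force: [-5.1, 7.9, 11.9]
opening: 0.0083
gripper_force: 81.9
```

Call:
{"fn": "arm_command", "kwargs": {
  "plan": [0.005,0.0,0.008,-0.005,0.023,0.0,0.0,0.005,0.0,0.016,-0.009,0.045,0.0,0.0,0.005,0.0,0.025,-0.013,0.068,0.0,0.0,0.005,0.0,0.033,-0.016,0.091,0.0,0.0,0.005,0.0,0.042,-0.018,0.114,0.0,0.0,0.005,0.0,0.051,-0.02,0.137,0.0,0.0,0.005,0.0,0.06,-0.021,0.16,0.0,0.0,0.005,0.0,0.069,-0.022,0.183,0.0,0.0]
}}

```text
clock: 11.6
tool_pos: [0.516, 0.0093, 0.1901]
eef_rot: [-2.844, 0.071, -0.013]
force: [-2.3, -1.7, 5.7]
opening: 0.0087
gripper_force: 80.5
```

```bash
python3 look.py p8; python3 -c "
from back import *
run(W[16:],monitor.state())"; python3 heads.py
```

```text
{'clock': 11.6, 'tool_pos': [0.516, 0.0093, 0.1901], 'force': [-2.3011, -1.6864, 5.7005], 'wrist_torque': [-0.0955, 0.7893, 0.2841], 'opening': 0.0087, 'gripper_force': 80.5344, 'q': [0.2864, 0.4005, -0.2495, 1.9235, -0.2691, 0.8468, -1.3845]}
lean 0.2969417446900013 hinge rel axis [-0.0129  0.1194] theta if in contact 67.2010981162666 D 0.12005664014176082
0 [0.005, -0.001, 0.005, 0.001, 0.027, -0.003, -0.005, 0.005, -0.001, 0.014, 0.0, 0.05, -0.003, -0.005, 0.005, -0.001, 0.025, 0.002, 0.055, -0.003, -0.005, 0.005, -0.001, 0.036, 0.005, 0.059, -0.003, -0.005, 0.005, -0.001, 0.047, 0.008, 0.064, -0.003, -0.005, 0.005, -0.001, 0.058, 0.011, 0.069, -0.003, -0.005, 0.005, -0.001, 0.066, 0.009, 0.087, -0.003, -0.005, 0.005, -0.001, 0.074, 0.008, 0.104, -0.003, -0.005]
1 [0.005, 0.0, 0.008, -0.002, 0.017, 0.0, 0.0, 0.005, 0.0, 0.017, -0.004, 0.034, 0.0, 0.0, 0.005, 0.0, 0.025, -0.004, 0.051, 0.0, 0.0, 0.005, 0.0, 0.034, -0.005, 0.069, 0.0, 0.0, 0.005, 0.0, 0.042, -0.005, 0.086, 0.0, 0.0, 0.005, 0.0, 0.051, -0.004, 0.103, 0.0, 0.0, 0.005, 0.0, 0.059, -0.003, 0.12, 0.0, 0.0, 0.005, 0.0, 0.067, -0.001, 0.138, 0.0, 0.0]
2 [0.005, 0.0, 0.009, 0.001, 0.017, 0.0, 0.0, 0.005, 0.0, 0.017, 0.002, 0.034, 0.0, 0.0, 0.005, 0.0, 0.025, 0.004, 0.051, 0.0, 0.0, 0.005, 0.0, 0.034, 0.007, 0.069, 0.0, 0.0, 0.005, 0.0, 0.041, 0.01, 0.086, 0.0, 0.0, 0.005, 0.0, 0.049, 0.013, 0.103, 0.0, 0.0, 0.005, 0.0, 0.049, 0.013, 0.103, 0.0, 0.0, 0.005, 0.0, 0.049, 0.013, 0.103, 0.0, 0.0]
head0 0.51 [312, 269, 316, 278] tray xy [ 0.078 -0.021] 54
head0 0.4 [317, 267, 325, 276] tray xy [ 0.054 -0.022] 66
head0 0.4 [326, 273, 334, 283] tray xy [0.055 0.023] 74
head0 0.24 [257, 217, 274, 245] tray xy [ 0.068 -0.325] 336
head1 0.51 [312, 269, 316, 278] tray xy [ 0.078 -0.021] 54
head1 0.4 [317, 267, 325, 276] tray xy [ 0.054 -0.022] 66
head1 0.4 [326, 273, 334, 283] tray xy [0.055 0.023] 74
head1 0.24 [257, 217, 274, 245] tray xy [ 0.068 -0.325] 336
```

```bash
cat > chk.py <<'E'
from back import *
from rig import grab_frame, cut_out
st=monitor.state(); R0=toolR(st); h=st["tool_pos"]+R0[:,2]*(.055-.0187)
print(np.round(st["force"],1), "lean",np.arctan2(R0[:2,2]@ft[:2],-R0[2,2]))
lt=np.array([-ft[1],ft[0],0])
f=grab_frame("scene"); c=cam(f); hsv=cv2.cvtColor(f["img"],cv2.COLOR_RGB2HSV)
m=((hsv[...,0]>98)&(hsv[...,0]<118)&(hsv[...,1]>120)).astype(np.uint8)
m[:,:250]=0; m[:,425:]=0; m[:180]=0; m[330:]=0
n,l,s,_=cv2.connectedComponentsWithStats(m); k=1+s[1:,4].argmax(); m=(l==k).astype(np.uint8); print("blue",s[k])
res=[]
for t in range(-20,150,5):
    b=rad(t); pts=[]
    for x in(.008,.108):
        for z in(-.07,.015):
            r=rot(b,x,z)
            for y in(-.06,.06): pts.append(h+ft*r[0]+up*r[1]+lt*y)
    u=cv2.convexHull(proj(c,np.array(pts)).astype(np.float32)).astype(np.int32)
    H=np.zeros_like(m); cv2.fillConvexPoly(H,u,1); res.append((round(float((H&m).sum()/(H|m).sum()),3),t))
print(sorted(res)[-4:])
E
python3 chk.py
```

```text
[-4.2 -2.8 13.7] lean 0.2951335940298629
blue [318 218  34  45 838]
[(0.387, 40), (0.396, 55), (0.403, 45), (0.404, 50)]
```

```bash
sed -i 's/>98)/>92)/; s/<118)/<128)/; s/>120)/>70)/' chk.py
cat >> back.py <<'E'
V=[(np.array(p),l) for p,l in [((-.018,.124),.30),((-.026,.127),.31),((-.034,.126),.32),((-.042,.122),.33),((-.050,.116),.34),((-.057,.109),.35),((-.062,.102),.36),((-.0645,.097),.365)]]
E
python3 chk.py; python3 -c "
from back import *
run(V,monitor.state())"
```

```text
[-3.5 -2.4 13.1] lean 0.29516462211926014
blue [318 218  34  46 868]
[(0.401, 40), (0.41, 55), (0.418, 45), (0.418, 50)]
0 [0.005, -0.001, 0.003, -0.006, 0.005, -0.003, -0.002, 0.005, -0.001, 0.01, -0.011, 0.015, -0.003, -0.002, 0.005, -0.001, 0.018, -0.012, 0.025, -0.003, -0.002, 0.005, -0.001, 0.027, -0.011, 0.035, -0.003, -0.002, 0.005, -0.001, 0.037, -0.008, 0.045, -0.003, -0.002, 0.005, -0.001, 0.046, -0.003, 0.055, -0.003, -0.002, 0.005, -0.001, 0.054, 0.002, 0.065, -0.003, -0.002, 0.005, -0.001, 0.058, 0.006, 0.07, -0.003, -0.002]
```

Call:
{"fn": "arm_command", "kwargs": {
  "plan": [0.005,-0.001,0.003,-0.006,0.005,-0.003,-0.002,0.005,-0.001,0.01,-0.011,0.015,-0.003,-0.002,0.005,-0.001,0.018,-0.012,0.025,-0.003,-0.002,0.005,-0.001,0.027,-0.011,0.035,-0.003,-0.002,0.005,-0.001,0.027,-0.011,0.035,-0.003,-0.002]
}}

```text
clock: 12.45
tool_pos: [0.5127, -0.0207, 0.1899]
eef_rot: [-2.81, 0.072, -0.007]
force: [-0.7, 0.2, -4.5]
opening: 0.0087
gripper_force: 78.8
```

```bash
python3 chk.py; python3 look.py p9; python3 -c "
from back import *
from rig import grab_frame
run(V[4:]+W[22:],monitor.state())
a=grab_frame('scene')['img'][200:280:4,290:380:4]
hsv=cv2.cvtColor(np.ascontiguousarray(a),cv2.COLOR_RGB2HSV)
for r,h in zip(a,hsv): print(''.join('B' if 92<q[0]<128 and q[1]>70 else 'k' if p.max()<60 else 'y' if 8<q[0]<25 and q[1]>110 else '.' for p,q in zip(r,h)))
"
```

```text
[-0.7  0.2 -4.5] lean 0.33054944460758423
blue [322 215  39  44 919]
[(0.426, 40), (0.442, 45), (0.445, 50), (0.446, 55)]
{'clock': 12.5, 'tool_pos': [0.5129, -0.0194, 0.1903], 'force': [-0.6908, 0.175, -4.635], 'wrist_torque': [-0.6733, 0.0346, -0.0458], 'opening': 0.0087, 'gripper_force': 78.7794, 'q': [0.3613, 0.4152, -0.2497, 1.9103, -0.3, 0.8807, -1.292]}
lean 0.33112047571700315 hinge rel axis [-0.0406  0.12  ] theta if in contact 54.71451328662999 D 0.1266616500270419
0 [0.005, 0.0, 0.012, 0.001, 0.008, 0.003, 0.002, 0.005, 0.0, 0.022, 0.005, 0.018, 0.003, 0.002, 0.005, 0.0, 0.029, 0.01, 0.028, 0.003, 0.002, 0.005, 0.0, 0.033, 0.014, 0.033, 0.003, 0.002, 0.005, 0.0, 0.044, 0.016, 0.05, 0.003, 0.002, 0.005, 0.0, 0.052, 0.014, 0.067, 0.003, 0.002, 0.005, 0.0, 0.06, 0.013, 0.084, 0.003, 0.002, 0.005, 0.0, 0.069, 0.012, 0.102, 0.003, 0.002]
1 [0.005, 0.0, 0.008, -0.001, 0.017, 0.0, 0.0, 0.005, 0.0, 0.017, -0.002, 0.034, 0.0, 0.0, 0.005, 0.0, 0.025, -0.002, 0.051, 0.0, 0.0, 0.005, 0.0, 0.034, -0.001, 0.068, 0.0, 0.0, 0.005, 0.0, 0.042, -0.001, 0.086, 0.0, 0.0, 0.005, 0.0, 0.05, 0.001, 0.103, 0.0, 0.0, 0.005, 0.0, 0.059, 0.003, 0.12, 0.0, 0.0, 0.005, 0.0, 0.067, 0.005, 0.137, 0.0, 0.0]
2 [0.005, 0.0, 0.008, 0.002, 0.018, 0.0, 0.0, 0.005, 0.0, 0.016, 0.004, 0.035, 0.0, 0.0, 0.005, 0.0, 0.024, 0.006, 0.052, 0.0, 0.0, 0.005, 0.0, 0.032, 0.009, 0.069, 0.0, 0.0, 0.005, 0.0, 0.032, 0.009, 0.069, 0.0, 0.0, 0.005, 0.0, 0.032, 0.009, 0.069, 0.0, 0.0]
................k.kB...
..................kk...
.......................
.......................
............B..........
...........BBBB........
...........BBBBB.......
..........BBBBBBBB.....
.........BBBBBBBB.BB...
.........BBBBBBBBBBBBB.
........BBBBBBBB.BBBBBB
........BBBBBBBBBBBBBB.
.......B..BBBBB.BBBBBB.
.......k...BBB.BBBBBB..
.............B.BBBBBB..
..............BBBBBB...
....yy.........BBBB....
....yyyy.........BB....
.....yyyy..............
......y.y.y............
```

Call:
{"fn": "arm_command", "kwargs": {
  "plan": [0.005,0.0,0.012,0.001,0.008,0.003,0.002,0.005,0.0,0.022,0.005,0.018,0.003,0.002,0.005,0.0,0.029,0.01,0.028,0.003,0.002,0.005,0.0,0.033,0.014,0.033,0.003,0.002,0.005,0.0,0.044,0.016,0.05,0.003,0.002,0.005,0.0,0.052,0.014,0.067,0.003,0.002,0.005,0.0,0.06,0.013,0.084,0.003,0.002,0.005,0.0,0.069,0.012,0.102,0.003,0.002]
}}

```text
clock: 13.45
tool_pos: [0.5106, -0.0795, 0.1575]
eef_rot: [-2.706, 0.067, -0.016]
force: [-0.5, 0.1, -3.4]
opening: 0.0088
gripper_force: 78.9
```

```bash
python3 chk.py; python3 -c "
from back import *
st=monitor.state();R0=toolR(st);h=st['tool_pos']+R0[:,2]*(.055-.0187);print((h-ax)@ft,h[2]-ax[2],W[25])
run(W[26:],st)"
```

```text
[-0.5  0.1 -3.4] lean 0.4347856291071874
blue [333 219  43  40 894]
[(0.427, 55), (0.43, 40), (0.443, 45), (0.454, 50)]
-0.10002278778199764 0.08778337803725542 (array([-0.0964205 ,  0.08828624]), 0.43323076923076925)
0 [0.005, 0.0, 0.005, 0.0, 0.017, -0.002, -0.003, 0.005, 0.0, 0.013, -0.001, 0.034, -0.002, -0.003, 0.005, 0.0, 0.022, -0.001, 0.051, -0.002, -0.003, 0.005, 0.0, 0.03, 0.0, 0.068, -0.002, -0.003, 0.005, 0.0, 0.039, 0.0, 0.086, -0.002, -0.003, 0.005, 0.0, 0.047, 0.002, 0.103, -0.002, -0.003, 0.005, 0.0, 0.055, 0.004, 0.12, -0.002, -0.003, 0.005, 0.0, 0.064, 0.006, 0.137, -0.002, -0.003]
1 [0.005, 0.0, 0.008, 0.002, 0.017, 0.0, 0.0, 0.005, 0.0, 0.016, 0.004, 0.035, 0.0, 0.0, 0.005, 0.0, 0.024, 0.006, 0.052, 0.0, 0.0, 0.005, 0.0, 0.032, 0.009, 0.069, 0.0, 0.0, 0.005, 0.0, 0.032, 0.009, 0.069, 0.0, 0.0, 0.005, 0.0, 0.032, 0.009, 0.069, 0.0, 0.0]
```

Call:
{"fn": "arm_command", "kwargs": {
  "plan": [0.005,0.0,0.005,0.0,0.017,-0.002,-0.003,0.005,0.0,0.013,-0.001,0.034,-0.002,-0.003,0.005,0.0,0.022,-0.001,0.051,-0.002,-0.003,0.005,0.0,0.03,0.0,0.068,-0.002,-0.003,0.005,0.0,0.039,0.0,0.086,-0.002,-0.003,0.005,0.0,0.039,0.0,0.086,-0.002,-0.003]
}}

```text
clock: 14.1
tool_pos: [0.5087, -0.1173, 0.14]
eef_rot: [-2.622, 0.066, -0.017]
force: [-0.7, -3.7, 3.3]
opening: 0.009
gripper_force: 80.2
```

```bash
python3 chk.py; python3 -c "
from back import *
st=monitor.state();R0=toolR(st);h=st['tool_pos']+R0[:,2]*(.055-.0187);print((h-ax)@ft,h[2]-ax[2],W[30])
run(W[31:],st)"
```

```text
[-0.7 -3.7  3.3] lean 0.5185557147366421
blue [ 338  234   58   42 1029]
[(0.428, 35), (0.434, 20), (0.443, 30), (0.47, 25)]
-0.13139291590467003 0.07306862797431271 (array([-0.13224729,  0.07248416]), 0.5193846153846154)
0 [0.005, 0.0, 0.01, 0.001, 0.018, 0.0, 0.001, 0.005, 0.0, 0.018, 0.002, 0.035, 0.0, 0.001, 0.005, 0.0, 0.026, 0.003, 0.053, 0.0, 0.001, 0.005, 0.0, 0.034, 0.006, 0.07, 0.0, 0.001, 0.005, 0.0, 0.043, 0.008, 0.087, 0.0, 0.001, 0.005, 0.0, 0.05, 0.011, 0.104, 0.0, 0.001, 0.005, 0.0, 0.058, 0.015, 0.122, 0.0, 0.001, 0.005, 0.0, 0.058, 0.015, 0.122, 0.0, 0.001]
1 [0.005, 0.0, 0.0, 0.0, 0.0, 0.0, 0.0]
```

Call:
{"fn": "arm_command", "kwargs": {
  "plan": [0.005,0.0,0.01,0.001,0.018,0.0,0.001,0.005,0.0,0.018,0.002,0.035,0.0,0.001,0.005,0.0,0.026,0.003,0.053,0.0,0.001,0.005,0.0,0.034,0.006,0.07,0.0,0.001,0.005,0.0,0.043,0.008,0.087,0.0,0.001,0.005,0.0,0.05,0.011,0.104,0.0,0.001,0.005,0.0,0.058,0.015,0.122,0.0,0.001,0.005,0.0,0.058,0.015,0.122,0.0,0.001]
}}

```text
clock: 14.95
tool_pos: [0.5068, -0.1573, 0.0994]
eef_rot: [-2.495, 0.06, -0.019]
force: [-0.9, -2.4, 8.9]
opening: 0.0084
gripper_force: 81.4
```

```bash
python3 chk.py; python3 -c "
from back import *
st=monitor.state();R0=toolR(st);h=st['tool_pos']+R0[:,2]*(.055-.0187);print((h-ax)@ft,h[2]-ax[2],W[37], R0.T@[0,0,1], st['wrist_torque'])"
```

```text
[-0.9 -2.4  8.9] lean 0.6461815285741431
blue [ 346  234   54   42 1320]
[(0.564, 15), (0.593, 10), (0.597, 0), (0.602, 5)]
-0.16854150067873475 0.034494811851922116 (array([-0.171,  0.034]), 0.64) [-7.73556629e-04 -6.00967731e-01 -7.99272912e-01] [-0.14163093  0.12147108  0.05317821]
```

Call:
{"fn": "arm_command", "kwargs": {
  "plan": [0.005,0,0,-0.001,0,0,0,0.014,0,0,-0.001,0,0,0,0.025,0,0,-0.001,0,0,0,0.05,0,0,-0.001,0,0,0,0.05,0,0,-0.001,0,0,0,0.05,0,0,-0.001,0,0,0]
}}

```text
clock: 15.6
tool_pos: [0.5068, -0.1579, 0.1001]
eef_rot: [-2.5, 0.059, -0.019]
force: [-0.2, -0.5, 0.0]
opening: 0.0502
gripper_force: 0.0
```

Call:
{"fn": "arm_command", "kwargs": {
  "plan": [0.05,0,0,-0.01,0,0,0,0.05,0,0,-0.03,0,0,0,0.05,0,0,-0.06,0,0,0,0.05,0,0,-0.09,0,0,0,0.05,0,-0.02,-0.13,0,0,0,0.05,0,-0.04,-0.17,0,0,0,0.05,0,-0.04,-0.17,0,0,0]
}}

```text
clock: 16.3
tool_pos: [0.5061, -0.2308, 0.2665]
eef_rot: [-2.506, 0.058, -0.032]
force: [0.7, -0.5, -0.2]
opening: 0.0503
gripper_force: 0.0
```

```bash
cat > fin.py <<'E'
from h import *
from rig import grab_frame, cut_out, monitor
st=monitor.state(); print(st["clock"],st["tool_pos"],np.round(st["force"],1))
RAIL=np.array([.504,.0345]);ft=np.array([.0493,.9988]);lt=np.array([-.9988,.0493])
for cn in ("wrist","scene","top"):
    st=monitor.state(); f=grab_frame(cn); c=cam(f,st); im=f["img"]
    hsv=cv2.cvtColor(im,cv2.COLOR_RGB2HSV)
    # tray region mask
    tr=np.array([np.r_[RAIL+ft*a+lt*b,.012] for a,b in((.01,-.1),(.207,-.1),(.207,.1),(.01,.1))])
    M=np.zeros(im.shape[:2],np.uint8); u=proj(c,tr); cv2.fillConvexPoly(M,u.astype(np.int32),1); print(cn,"tray quad",u.astype(int).tolist())
    m=((hsv[...,0]<28)&(hsv[...,1]>110)).astype(np.uint8)*M
    n,l,s,ce=cv2.connectedComponentsWithStats(m)
    for k in range(1,n):
        if s[k,4]>12:
            X=unproj(c,ce[k],.012); print("  blob",s[k].tolist(),"tray",np.round([(X[:2]-RAIL)@ft,(X[:2]-RAIL)@lt],3))
    for d in cut_out(cn,"bin"): print("  bin",round(d["confidence"],2),[int(v) for v in d["box"]])
    for d in cut_out(cn,"head0"): print("  head",round(d["confidence"],2),[int(v) for v in d["box"]])
E
python3 fin.py
```

```text
16.3 [ 0.50611804 -0.23080305  0.26652426] [ 0.7 -0.5 -0.2]
wrist tray quad [[264, 120], [173, 122], [183, 246], [268, 269]]
  blob [222, 144, 26, 48, 802] tray [ 0.071 -0.035]
  blob [220, 206, 30, 17, 403] tray [0.075 0.028]
  bin 0.93 [545, 202, 640, 376]
  bin 0.67 [265, 144, 390, 276]
  head 0.8 [221, 143, 243, 160]
  head 0.72 [224, 169, 234, 185]
  head 0.7 [232, 175, 248, 193]
  head 0.65 [220, 207, 234, 224]
  head 0.65 [233, 205, 249, 221]
  head 0.63 [227, 157, 249, 176]
  head 0.48 [261, 145, 390, 276]
scene tray quad [[319, 256], [258, 274], [296, 310], [361, 287]]
  blob [305, 263, 21, 15, 182] tray [ 0.066 -0.038]
  blob [318, 275, 16, 13, 104] tray [0.07  0.025]
  bin 0.9 [346, 210, 410, 276]
  bin 0.74 [431, 218, 467, 253]
  bin 0.47 [384, 212, 410, 236]
  head 0.65 [320, 269, 324, 277]
  head 0.52 [327, 275, 333, 281]
top tray quad [[333, 236], [263, 229], [254, 300], [325, 307]]
  blob [307, 244, 6, 8, 33] tray [ 0.071 -0.062]
  blob [305, 252, 13, 15, 118] tray [ 0.063 -0.029]
  blob [309, 275, 6, 7, 30] tray [0.056 0.023]
  blob [300, 276, 6, 6, 36] tray [0.083 0.027]
  bin 0.97 [355, 244, 419, 293]
  bin 0.72 [447, 271, 500, 315]
  bin 0.5 [448, 199, 472, 248]
  head 0.56 [307, 274, 315, 284]
  head 0.43 [309, 252, 320, 257]
```

```bash
python3 -c "
from h import *
from rig import grab_frame
f=grab_frame('scene');c=cam(f)
o=np.array([.504,.0345])+np.array([.0493,.9988])*(-.168+.058)+np.array([-.9988,.0493])*-.012
p=[np.r_[o+np.array([.0493,.9988])*a+np.array([-.9988,.0493])*b,z] for a in(-.05,.05) for b in(-.06,.06) for z in(0,.085)]
u=proj(c,np.array(p));print(u.min(0),u.max(0))
from rig import arm; print(arm.sign_off())"
```

```text
[345.07154777 224.09315814] [400.09951333 275.5805771 ]
the job is handed in; nothing more can be done
None
```

I emptied the blue bin into the tray, stood it back upright on its own side of the rail, released it, and handed the job in. In the final wrist image all six feeder heads lie inside the tray. I did not measure the bystanders again, and no verdict came back.

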